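# Start the barrel tumbler: guard shut, supply on, start pressed

### The arm

A 7-joint arm with a two-finger parallel gripper is mounted at the origin on a cart in front of the work surface, level with it; the furniture and walls round the work are solid. World frame = base frame: x ahead of the robot, y to its left, z up, the work surface at z = 0. Lengths are in m, angles in rad, forces in N, time in s.
With the tool pointing down it reaches from about 0.35 to 0.9 m from the base axis. Payload 8.1 kg.
Tool frame: the origin (TCP) lies where the fingers leave the gripper's body, on its centre line; the fingertips stand 66 mm ahead of it and the grasp point (between the pads) lies 47 mm ahead of it; z points along the fingers, y is the line along which they close (so a half turn about z gives the same grasp; the last joint's range is limited). The gripper opens to 92 mm and grips with 3 to 60 N. Pads are 19 mm wide; open, the fingers measure 130 mm over their backs; the gripper's body (75 mm by 190 mm) begins 47 mm behind the grasp point.
Start: joints at [-1.275, 0.434, 0.025, 1.573, -0.012, 1.134, -0.075], TCP at [0.243, 0.576, 0.292] pointing down, gripper open.
Joint ranges: [-2.62, 2.62], [-0.44, 2.09], [-1.27, 1.32], [0.08, 2.57], [-1.32, 4.46], [0.12, 2], [-2.74, 2.74]. Speed limits (rad/s): [2.22, 2.22, 3.01, 3.01, 3.14, 3.14, 3.14].

### API

Orientations are given as a rotation vector (axis times angle).
In Python, from cell import arm gives the robot as it stands.
- The arm moves only by the tool send_rows, never from a script. Its argument "motion" is text: rows parted by semicolons, each of 7 numbers parted by spaces: the closure, from 0 (fully open) to 1 (shut), then the shift along the world's x, y, z in m, then the turn, a rotation vector about the world's x, y, z in degrees. A call has 1 to 5 rows; each row shifts and turns the commanded pose from where the row before left it; what a row does not reach is not made up. A row lasts 1/8 s, in which the tool goes at most 62.5 mm and 10.7 degrees, less where a joint would pass 70% of its speed; a pose out of reach is approached as far as the arm can. A call is refused whole if a number of a shift passes 0.0625 or a number of a turn 10.7, either way. A call with a gripper value outside its range is refused whole. The fingers move at their own pace and stop on an object; "force" is the grip in N (left out, the last holds). Time passes only in rows, so rows that do not move let the fingers close. It gives the time, the measured TCP pose, the force, the opening and the grip force at its end, in the units of the state.
- arm.observe(): the state, without advancing time (a new reading comes with each control period).
- arm.get_image(name): name is "scene" or "top"; returns (picture, depth): 384x512x3 uint8, blue, green, red; 384x512 float32, m along the optical axis (not along the pixel's ray), 0 where there is no reading.
- arm.camera_model(name): a dict with "fx", "fy", "cx", "cy" (pixels), "D" ([k1, k2, p1, p2, k3] as OpenCV has them; the pictures are not rectified), "view" (4x4, takes a point from world to camera coordinates). Camera axes: x right, y down, z forward; pixel columns grow to the right and rows downward; lengths in m; the calibration is good to about 2 mm. A picture is of the moment at which its call begins. camera_model takes no time and is no camera call.
- arm.sign_off(): hands the job in; it is judged then, once.
The state is a dict: "clock": time; "joints": joint angles; "dq": joint speeds; "joint_efforts": joint torques, N m; "position": TCP position; "ee_rot": TCP orientation; "force": force on the tool from outside, world axes, zero at the start; "ft_torque": the same for the moment, N m; "width": opening from 0.0 (shut) to 1.0 (fully open); "gripper_force": force on a finger pad.
Only numpy, scipy, OpenCV 4.12 (cv2) and the standard library are available. Lean on these libraries where they do the work, as an engineer would, in place of code of your own. Each camera call takes 0.05 s, during which the arm holds its last target. There are 200 camera calls.

### The job

Start the barrel tumbler for a polishing run by pushing only: with the fingertips push its clear guard down by the yellow rail until it is fully shut, then press the white key of the supply switch box fully down so that it stays on, and last press the green start button all the way down and let it come up again. Keep to that order, do not press the red stop button, do not lift or shove the supply box, and leave the tools and beads lying around where they are.

Things in the scene. Friction and masses are not known exactly. Their poses are not given: they have to be found in the camera images.
- tumbler: Barrel tumbler: a blue machine bolted in place, 230 mm deep (x) by 286 mm wide (y); origin under its middle on the table, x from its front to its back, y to its left. A black barrel lies on rollers in the bay on its right; the grey drive housing on its left (y 0.055 to 0.139, top z 0.152) carries two push buttons on a dark plate on top.
- guard (a joint): Angle of the clear guard with its yellow push rail over the barrel bay, rad: 0 is fully shut, it grows as the guard swings up and back (limit 1.3). It starts open by 0.6 to 1.0. Its stiff hinge keeps it wherever it is left; up to about 5 N straight down on the rail moves it.
- guard_hinge (a point): A point on the guard's hinge line, in the middle of its width, at the back of the tumbler, 152 mm above the table; fixed to the tumbler. The hinge line runs along this frame's y axis; x points to the back.
- guard_rail (a point): The middle of the top face of the guard's yellow push rail (190 mm wide along y, 22 mm deep, 12 mm thick) at the guard's free front edge. It moves with the guard: it lies 189 mm from the hinge line toward the front and 12 mm off the guard's plane; fully shut it is 164 mm above the table.
- start_top (a point): The centre of the top face of the green start button (28 mm across, nearer the tumbler's front), 177 mm above the table, moving with the button. It is pressed straight down, and stands at least 6 mm proud of its black collar.
- start (a joint): Travel of the green start button, m: 0 is up, 0.006 fully down (1.5 N to begin, 5 N at the bottom); a spring lifts it again.
- stop_top (a point): The centre of the top face of the red stop button, same shape, 68 mm behind the green one on the same plate.
- stop (a joint): Travel of the red stop button, m: 0 is up, 0.006 fully down; springs back like the start button. To be left alone.
- supply: The supply switch box: a grey box with an aluminium lid, 84 mm deep (x) by 136 mm wide (y), lying loose on the table, about 0.7 kg; origin under its middle; lid at z 0.058, black collars round the keys up to z 0.062. Two square keys 26 mm wide stand in the lid, 60 mm apart: white (on) 30 mm from the middle toward +y, black (off) 30 mm toward -y.
- on_key_top (a point): The centre of the white on key's top face, moving with it: 74 mm above the table when up (off), 67 mm when fully down (on). Pressed straight down.
- on_key (a joint): Travel of the white on key, m: 0 is up (supply off, where it starts), 0.007 fully down (supply on). About 3 to 4 N moves it, it stays where it is left, and the black key, linked inside, rises as it goes down.
- off_key_top (a point): The centre of the black off key's top face, moving with it: 67 mm above the table while the supply is off, 74 mm when it is on. Pressing it would lift the white key again.
- dish: A bystander: round terracotta-rimmed dish full of mixed beads, 105 mm across, 21 mm high; loose, origin under its middle.
- pliers: A bystander: orange-handled pliers lying flat, 57x136x13 mm; loose, origin under its middle.
- spool: A bystander: spool of red thread with pale ends standing upright, 36 mm across, 44 mm high; loose, origin under its middle.
- glue: A bystander: purple-red bottle with a white nozzle, 33 mm across, 102 mm high; loose, origin under its middle.
- marker: A bystander: white paint marker with a black cap lying flat, 13x137x13 mm; loose, origin under its middle.
- vial_red: A bystander: tiny vial charm with a red middle lying flat, 11x36x11 mm; loose, origin under its middle.

How it is judged:
By the outcome, as a careful person would: the job done as asked, in the order asked, and still so for the second after the job is handed in, with the robot touching nothing.
It also fails if it takes over 54 s, if anything falls off the work surface, if the arm or the gripper's body presses on something with over 40 N, if the wrist force passes 120 N, or if a joint passes its speed limit or range.

## Working session

There is one attempt and no reset: what is moved stays moved. The work goes in short steps, Python scripts to look and compute and a tool call to move; the robot and the scene stay as the last step left them, time stands still between calls to the robot, and variables do not carry over. Pictures are saved under pics/ and viewed, at most 10 in all, crops included, and the job is handed in when it is done.

Besides the shell and the picture viewer there is one more tool, called after "Request:" in YAML: its name, and indented under it one key for each argument. send_rows: Moves the arm, as the interface text tells. Its arguments: {"type":"object","properties":{"motion":{"type":"string"},"force":{"type":"number"}},"required":["motion"]}

```bash
mkdir -p pics; cat > h.py <<'E'
import numpy as np, cv2
from cell import arm
def grab(n):
    im,d=arm.get_image(n); np.savez(f'{n}.npz',im=im,d=d); return im,d
def load(n):
    z=np.load(f'{n}.npz'); return z['im'],z['d']
def ray(n,uv):
    m=arm.camera_model(n); K=np.array([[m['fx'],0,m['cx']],[0,m['fy'],m['cy']],[0,0,1]])
    p=cv2.undistortPoints(np.array(uv,float).reshape(-1,1,2),K,np.array(m['D'])).reshape(-1,2)
    V=np.array(m['view']); R,t=V[:3,:3],V[:3,3]
    return -R.T@t, np.c_[p,np.ones(len(p))]@R
def onz(n,uv,z):
    o,d=ray(n,uv); return o+d*((z-o[2])/d[:,2])[:,None]
def bydepth(n,uv,dep):
    o,d=ray(n,uv); return o+d*np.array(dep)[:,None]
E
python3 - <<'E'
from h import *
for n in('scene','top'):
    im,d=grab(n); cv2.imwrite(f'pics/{n}0.png',cv2.resize(im,(800,600)))
    o,_=ray(n,[[256,192]]);print(n,o)
s=arm.observe();print(s)
E
```

```text
scene [-0.11116777 -0.73169541  0.95585773]
top [ 0.37434918 -0.0889589   1.5299678 ]
{'clock': 0.1, 'joints': array([-1.27458391,  0.43514359,  0.02497193,  1.57397523, -0.01157819,
        1.13402026, -0.07512563]), 'dq': array([-1.84878138e-04, -1.56545043e-03, -4.16681940e-04, -3.31210909e-03,
       -7.71252823e-04, -5.44473861e-05, -2.25614518e-04]), 'joint_efforts': array([ 2.64354814e-03, -6.69126892e+01,  9.87796560e-01, -3.15145040e+01,
       -6.04989985e-02,  3.73837841e-02,  4.02558285e-06]), 'position': array([0.24260854, 0.57560228, 0.29154136]), 'ee_rot': array([-6.22412583e-01, -3.07918316e+00,  2.19213372e-03]), 'force': array([-0.23271419, -0.13419866, -0.95098813]), 'ft_torque': array([ 0.01577375, -0.01308757,  0.00794024]), 'gripper_force': 0.0, 'width': 0.9993856286592349}
```

View pics/scene0.png

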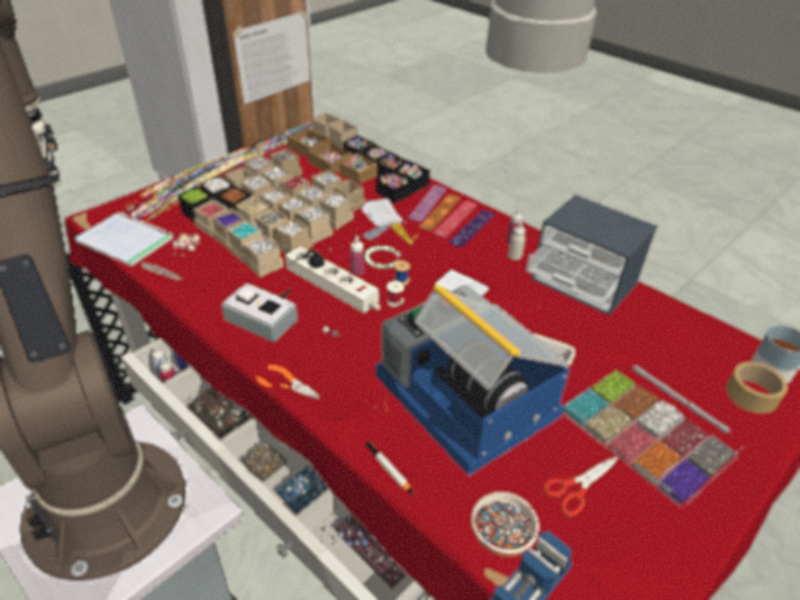

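View pics/top0.png

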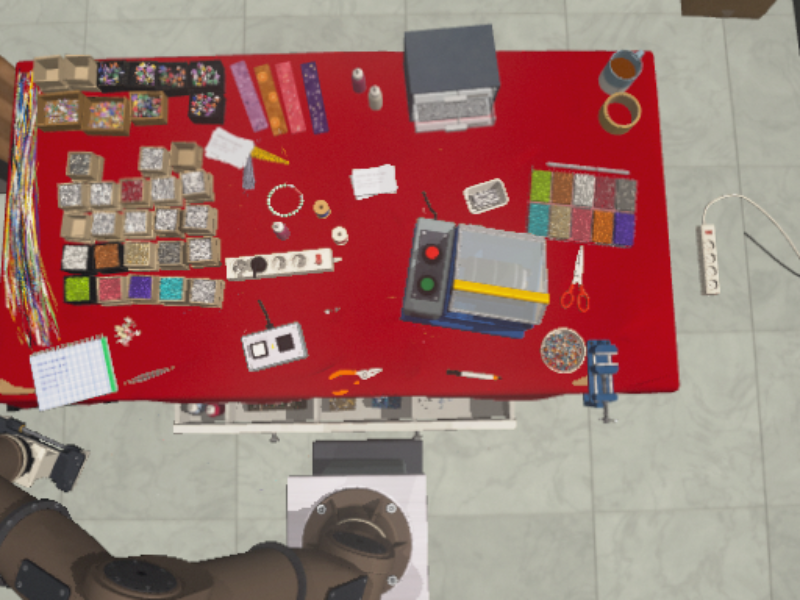

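The scene view shows the guard open, with its rail running from (437,290) to (517,353), and the supply box at (260,310). The top view (800×600) shows green at (428,284), red at (432,253), the white key at (260,350) and the rail from (453,285) to (548,299).

```bash
python3 - <<'E'
from h import *
im,d=load('top'); hsv=cv2.cvtColor(im,cv2.COLOR_BGR2HSV)
def blob(lo,hi,roi,src=hsv):
    x0,y0,x1,y1=roi; m=np.zeros(src.shape[:2],np.uint8)
    m[y0:y1,x0:x1]=cv2.inRange(src,np.array(lo),np.array(hi))[y0:y1,x0:x1]
    n,l,st,c=cv2.connectedComponentsWithStats(m); i=1+np.argmax(st[1:,4]); return l==i,c[i],st[i]
g,c,st=blob((45,80,40),(85,255,255),(262,170,290,195)); print('green',c,st,onz('top',[c],.177),np.median(d[g]))
gr=c
r,c,st=blob((0,120,120),(10,255,255),(262,150,290,174)); print('red',c,st,onz('top',[c],.177))
G=onz('top',[gr],.177)[0];R=onz('top',[c],.177)[0];print('dist',np.linalg.norm(R-G),'yaw',np.degrees(np.arctan2(*(R-G)[1::-1])))
w,c,st=blob((0,0,200),(180,60,255),(155,212,178,234)); print('white',c,st,onz('top',[c],.074))
k,c2,st=blob((0,0,0),(180,255,70),(174,208,192,228)); print('black',c2,st,onz('top',[c2],.067))
W=onz('top',[c],.074)[0];B=onz('top',[c2],.067)[0];print(np.linalg.norm(W-B),np.degrees(np.arctan2(*(W-B)[:2]*[-1,1])))
# box lid outline
m=cv2.inRange(hsv,np.array((0,0,0)),np.array((180,90,255))); m[:,:150]=0;m[:200]=0;m[240:]=0;m[:,200:]=0
cs=max(cv2.findContours(m,0,1)[0],key=cv2.contourArea); rc=cv2.minAreaRect(cs); P=onz('top',cv2.boxPoints(rc),.058); print('box',rc,P.round(3),P.mean(0))
for n in('top','scene'):
    im,d=load(n);h=cv2.cvtColor(im,cv2.COLOR_BGR2HSV)
    y,c,st=blob((20,140,120),(32,255,255),(285,175,356,200) if n=='top' else (270,178,340,232),h)
    v,u=np.nonzero(y); P=bydepth(n,np.c_[u,v],d[y]); ok=d[y]>0;P=P[ok]
    rc=cv2.minAreaRect(np.c_[u,v].astype(np.float32)); print(n,'rail',len(P),rc,np.median(P,0)); 
    q=P-np.median(P,0); q=q[np.abs(q).max(1)<.12]; ax=np.linalg.svd(q)[2][0]; s=q@ax; print(ax,np.percentile(s,[1,99]),np.median(P[:,2]),P[:,2].min(),P[:,2].max())
E
```

```text
green [272.93220339 181.47457627] [269 178   9   8  59] [[ 0.56545929 -0.1618214   0.177     ]] 1.3681985
red [276.         161.21428571] [272 158   9   8  56] [[ 0.63271129 -0.17344955  0.177     ]]
dist 0.06824987363182293 yaw -9.8096891320821
white [167.94074074 222.34444444] [155 212  23  22 270] [[0.44203109 0.20129178 0.074     ]]
black [181.97260274 218.76712329] [177 214  10  10  73] [[0.45415605 0.15352138 0.067     ]]
0.049779776403847224 14.241920437081221
box ((173.9326629638672, 216.5440673828125), (34.50929260253906, 39.70094680786133), 75.25643920898438) [[0.505 0.268 0.058]
 [0.539 0.131 0.058]
 [0.421 0.1   0.058]
 [0.387 0.235 0.058]] [0.46317751 0.18355818 0.058     ]
top rail 399 ((320.0486755371094, 186.19187927246094), (61.29329299926758, 6.498440265655518), 8.972625732421875) [ 0.53522354 -0.29924097  0.27567183]
[-0.17182997 -0.98512499  0.00179515] [-0.09124736  0.09173243] 0.27567182873332174 0.2582363693430627 0.2853673844600011
scene rail 313 ((304.786865234375, 204.65573120117188), (67.60346984863281, 4.865401268005371), 39.80556869506836) [ 0.52789698 -0.31523965  0.27789727]
[-0.16910922 -0.98558851 -0.00416667] [-0.10221763  0.07973184] 0.2778972707734385 0.2652221220533528 0.2825572154709133
```

Distances check out: the buttons are 68.2 mm apart, and both the buttons and the rail give a yaw of −9.8°. The guard angle is about 0.65 and the rail top is at about (0.533,-0.305,0.276). I'll start moving toward a point above the rail.

Request:
send_rows:
  motion: "1 0.012 -0.03 0.025 0 0 0.65;1 0.015 -0.044 0.025 0 0 0.65;1 0.015 -0.044 0.025 0 0 0.65;1 0.015 -0.044 0.025 0 0 0.65;1 0.015 -0.044 0.01 0 0 0.65"
  force: 20

```text
clock: 0.72
position: [0.3153, 0.3686, 0.4035]
ee_rot: [0.534, 3.095, 0.003]
force: [0.9, 0.4, -0.5]
width: 0.506
gripper_force: 0.0
```

```bash
python3 - <<'E'
from h import *
print(arm.observe()['joints'])
im,d=load('top'); c=im[205:240,150:200]
cv2.imwrite('pics/box.png',cv2.resize(c,None,fx=12,fy=12,interpolation=cv2.INTER_NEAREST))
g=cv2.cvtColor(im,cv2.COLOR_BGR2GRAY)
s=g[205:240,150:200].astype(np.uint8)
m=(cv2.inRange(s,0,70));cs,h=cv2.findContours(m,cv2.RETR_CCOMP,cv2.CHAIN_APPROX_NONE)
for q,hh in zip(cs,h[0]):
    if cv2.contourArea(q)>15: r=cv2.minAreaRect(q);uv=np.array(r[0])+[150,205];print(r,hh[3],uv,onz('top',[uv],.074),onz('top',[uv],.067),onz('top',[uv],.062))
E
```

```text
[-1.0462946   0.12235639  0.08293713  1.72673217 -0.01054691  1.29118155
  0.26777789]
((31.852943420410156, 13.911764144897461), (8.48874568939209, 8.48874568939209), 75.96376037597656) -1 [181.85294342 218.91176414] [[0.45327683 0.15277657 0.074     ]] [[0.45365629 0.15393878 0.067     ]] [[0.45392734 0.15476894 0.062     ]]
((6.0, 15.5), (12.0, 31.0), 0.0) -1 [156.  220.5] [[0.44902947 0.24313421 0.074     ]] [[0.44938852 0.24473085 0.067     ]] [[0.44964498 0.2458713  0.062     ]]
```

View pics/box.png

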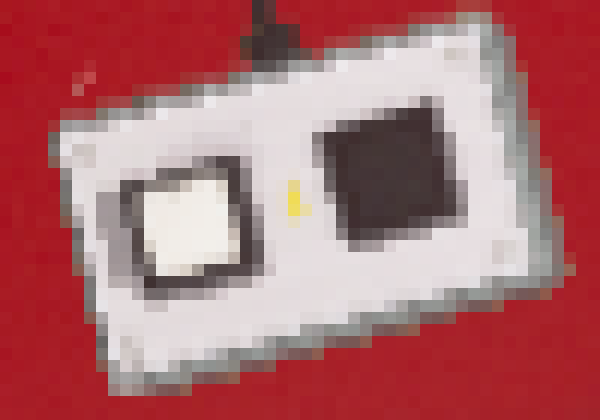

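The crop shows the white key centred at crop (192,228), native pixel (165.5,223.5). The black key is at native (182.2,218.8).

```bash
python3 - <<'E'
from h import *
W=onz('top',[[165.5,223.5]],.074)[0];B=onz('top',[[182.1,218.8]],.067)[0]
print(W,B,np.linalg.norm((W-B)[:2]))
E
```

```text
[0.43813513 0.20978433 0.074     ] [0.4540346  0.15307382 0.067     ] 0.0588971594197059
```

Request:
send_rows:
  motion: "1 0.015 -0.044 0 0 0 0.65;1 0.015 -0.044 0 0 0 0.65;1 0.015 -0.044 0 0 0 0.65;1 0.015 -0.044 0 0 0 0.65;1 0.015 -0.044 0 0 0 0.65"

```text
clock: 1.35
position: [0.3898, 0.1483, 0.4021]
ee_rot: [-0.446, -3.11, -0.0]
force: [0.6, 0.7, 0.1]
width: 0.013
gripper_force: 0.0
```

Request:
send_rows:
  motion: "1 0.015 -0.044 0 0 0 0.65;1 0.015 -0.044 0 0 0 0.65;1 0.015 -0.044 0 0 0 0.65;1 0.015 -0.044 0 0 0 0.65;1 0.015 -0.044 0 0 0 0.65"

```text
clock: 1.98
position: [0.4648, -0.0714, 0.4021]
ee_rot: [-0.357, -3.121, -0.0]
force: [0.5, 0.9, -0.5]
width: 0.001
gripper_force: 0.0
```

Request:
send_rows:
  motion: "1 0.015 -0.044 0 0 0 0.65;1 0.01 -0.044 0 0 0 0.65;1 0 -0.044 0 0 0 0.65;1 0 -0.03 0 0 0 0.65;1 0 0 0 0 0 0.65"

```text
clock: 2.6
position: [0.4888, -0.2346, 0.402]
ee_rot: [-0.276, -3.129, 0.002]
force: [-0.3, 0.3, -0.8]
width: 0.004
gripper_force: 0.0
```

Request:
send_rows:
  motion: "1 0.02 -0.03 0 0 0 0;1 0.02 -0.03 0 0 0 0;1 0.002 -0.007 -0.02 0 0 0;1 0 0 -0.02 0 0 0;1 0 0 0 0 0 0"

```text
clock: 3.22
position: [0.5316, -0.2973, 0.3607]
ee_rot: [-0.268, -3.127, -0.003]
force: [-0.1, 0.2, 0.4]
width: 0.005
gripper_force: 0.0
```

```bash
python3 - <<'E'
from h import *
print(arm.observe()['position'],arm.observe()['force'])
im,d=grab('scene'); cv2.imwrite('pics/s1.png',cv2.resize(im[110:320,210:400],(760,600*210//190 if 0 else 600)))
E
```

```text
[ 0.53159915 -0.29730959  0.36066374] [-0.11575372  0.23886927  0.41746619]
```

View pics/s1.png

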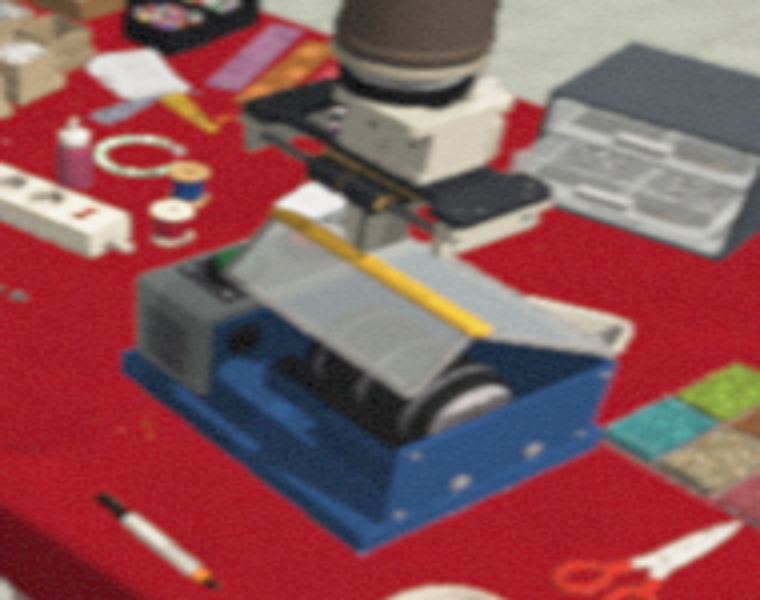

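The fingertips sit just above and behind the middle of the rail, at crop (375,240). I'll shift slightly forward and push down along the arc.

Request:
send_rows:
  motion: "1 -0.005 0 -0.006 0 0 0;1 -0.001 0 -0.008 0 0 0;1 -0.005 0.001 -0.008 0 0 0;1 -0.005 0.001 -0.008 0 0 0;1 -0.005 0.001 -0.008 0 0 0"

```text
clock: 3.9
position: [0.51, -0.2961, 0.3237]
ee_rot: [-0.27, -3.13, -0.0]
force: [-2.0, 0.2, 2.4]
width: 0.005
gripper_force: 1.1
```

Request:
send_rows:
  motion: "1 -0.001 0 -0.009 0 0 0;1 -0.003 0 -0.009 0 0 0;1 -0.003 0.001 -0.009 0 0 0;1 -0.003 0.001 -0.009 0 0 0;1 -0.003 0.001 -0.009 0 0 0"

```text
clock: 4.53
position: [0.4977, -0.2931, 0.2786]
ee_rot: [0.27, 3.13, -0.0]
force: [-1.8, -0.1, 0.9]
width: 0.004
gripper_force: 0.4
```

Request:
send_rows:
  motion: "1 -0.002 0 -0.01 0 0 0;1 -0.002 0 -0.01 0 0 0;1 -0.002 0 -0.009 0 0 0;1 -0.001 0 -0.008 0 0 0;1 -0.001 0 -0.004 0 0 0"

```text
clock: 5.15
position: [0.4897, -0.293, 0.2377]
ee_rot: [-0.27, -3.13, -0.0]
force: [-0.2, 0.1, 1.1]
width: 0.006
gripper_force: 0.3
```

Request:
send_rows:
  motion: "1 0 0 -0.003 0 0 0;1 0 0 -0.003 0 0 0;1 0 0 -0.002 0 0 0;1 0 0 0 0 0 0"

```text
clock: 5.65
position: [0.4898, -0.2931, 0.2302]
ee_rot: [0.27, 3.13, 0.0]
force: [0.2, -0.6, -0.1]
width: 0.007
gripper_force: 0.0
```

Request:
send_rows:
  motion: "1 0 0 -0.002 0 0 0;1 0 0 -0.002 0 0 0;1 0 0 0 0 0 0"

```text
clock: 6.02
position: [0.4899, -0.2933, 0.2294]
ee_rot: [0.27, 3.127, 0.002]
force: [-10.9, 8.1, 36.3]
width: 0.007
gripper_force: 17.8
```

The rail stopped firmly at 164 mm with 36 N, so the guard is shut. I'll lift off and head for the supply box.

Request:
send_rows:
  motion: "1 0 0 0.02 0 0 0;1 0 0.02 0.03 0 0 0;1 -0.002 0.05 0.02 0 0 1;1 -0.005 0.05 0 0 0 2;1 -0.005 0.05 0 0 0 2"

```text
clock: 6.65
position: [0.4777, -0.1215, 0.2966]
ee_rot: [0.131, 3.138, 0.0]
force: [0.5, 1.0, 0.0]
width: 0.004
gripper_force: 0.0
```

Request:
send_rows:
  motion: "1 -0.005 0.05 0 0 0 2;1 -0.005 0.05 0 0 0 2;1 -0.005 0.05 0 0 0 2;1 -0.005 0.05 0 0 0 2;1 -0.005 0.05 0 0 0 2"

```text
clock: 7.28
position: [0.4525, 0.1286, 0.2966]
ee_rot: [-0.143, 3.137, 0.001]
force: [1.0, 0.5, 0.7]
width: 0.007
gripper_force: 0.0
```

Request:
send_rows:
  motion: "1 -0.005 0.05 -0.02 0 0 2;1 -0.005 0.03 -0.03 0 0 2;1 0 0 -0.03 0 0 2;1 0 0 -0.03 0 0 2;1 0 0 0 0 0 0"

```text
clock: 7.9
position: [0.4417, 0.2064, 0.1848]
ee_rot: [0.359, -3.118, 0.003]
force: [-0.1, -0.4, 0.3]
width: 0.005
gripper_force: 0.0
```

```bash
python3 - <<'E'
from h import *
print(arm.observe()['position'],arm.observe()['ee_rot'])
im,d=grab('scene'); a=cv2.resize(im[150:320,130:400],(790,497)); cv2.imwrite('pics/s2.png',a)
h=cv2.cvtColor(im,cv2.COLOR_BGR2HSV);m=cv2.inRange(h,np.array((20,140,120)),np.array((32,255,255)));m[:,:230]=0;m[:160]=0;m[300:]=0;m[:,360:]=0
v,u=np.nonzero(m);P=bydepth('scene',np.c_[u,v],d[m>0]);print(len(P),np.median(P,0),np.percentile(P[:,2],[10,90]))
E
```

```text
[0.44171033 0.20638403 0.18483869] [ 3.58664273e-01 -3.11772190e+00  2.90039704e-03]
468 [ 0.48966882 -0.30541652  0.16441847] [0.16132933 0.16671477]
```

View pics/s2.png

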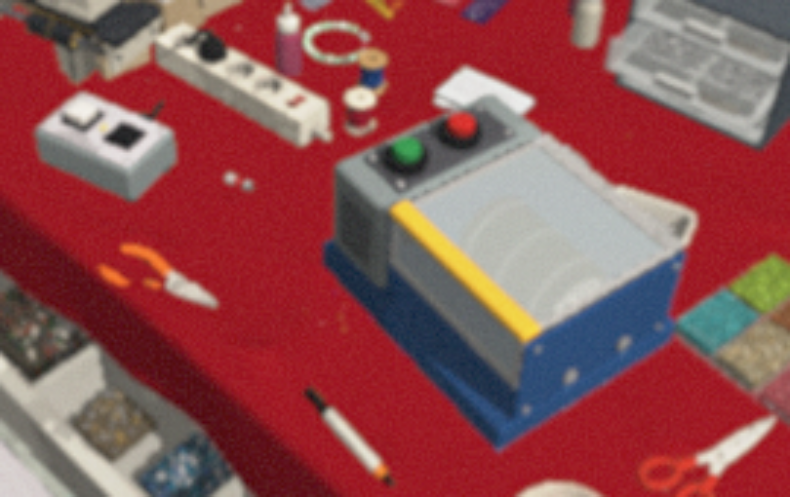

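The guard is shut: the yellow rail runs from (395,207) to (535,335), measured at z 0.164. The white key is at crop (82,117). I'll cross-check it with a ray.

```bash
python3 - <<'E'
from h import *
print(onz('scene',[[158,190]],.074))
im,d=load('scene'); s=im[150:230,130:200]; 
cv2.imwrite('pics/key.png',cv2.resize(s,None,fx=7,fy=7,interpolation=cv2.INTER_CUBIC))
m=arm.camera_model('scene');V=np.array(m['view']);K=np.array([[m['fx'],0,m['cx']],[0,m['fy'],m['cy']],[0,0,1]])
p=cv2.projectPoints(np.array([[.4417,.2064,.119],[.4381,.2105,.074]]),cv2.Rodrigues(V[:3,:3])[0],V[:3,3],K,np.array(m['D']))[0].reshape(-1,2);print(p,(p-[130,150])*7)
E
```

```text
[[0.4315153  0.19694651 0.074     ]]
[[157.04032142 176.51498418]
 [157.16337801 187.19038512]] [[189.28224996 185.60488928]
 [190.14364605 260.33269585]]
```

View pics/key.png

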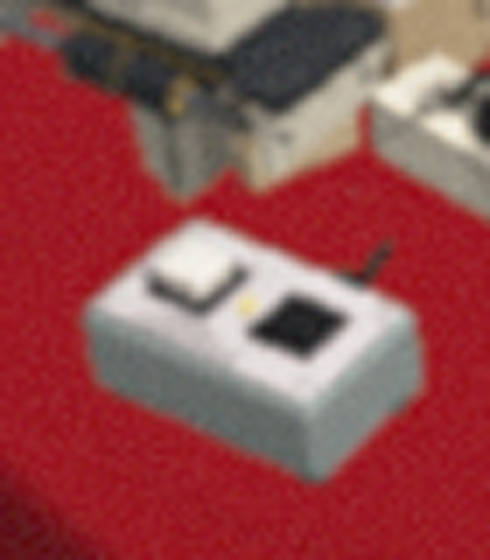

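The key's top centre is at about (198,262) in the crop, against a predicted (190,260). That agrees, so I'll descend.

Request:
send_rows:
  motion: "1 -0.003 0.003 -0.01 0 0 0;1 0 0 -0.014 0 0 0;1 0 0 -0.012 0 0 0;1 0 0 -0.004 0 0 0;1 0 0 -0.003 0 0 0"

```text
clock: 8.57
position: [0.4398, 0.2098, 0.143]
ee_rot: [0.359, -3.121, 0.0]
force: [0.8, -0.0, -0.5]
width: 0.007
gripper_force: 0.0
```

Request:
send_rows:
  motion: "1 0 0 -0.003 0 0 0;1 0 0 -0.002 0 0 0;1 0 0 0 0 0 0"

```text
clock: 8.95
position: [0.4398, 0.21, 0.1383]
ee_rot: [-0.359, 3.121, 0.0]
force: [0.4, 0.6, 0.1]
width: 0.003
gripper_force: 0.0
```

Tip is at 72.3 mm. I'll go on in small steps to the stop.

Request:
send_rows:
  motion: "1 0 0 -0.002 0 0 0;1 0 0 -0.002 0 0 0;1 0 0 0 0 0 0"

```text
clock: 9.32
position: [0.4397, 0.2099, 0.1341]
ee_rot: [0.36, -3.121, 0.0]
force: [0.5, 0.3, 0.1]
width: 0.004
gripper_force: 0.1
```

Request:
send_rows:
  motion: "1 0 0 -0.002 0 0 0;1 0 0 -0.001 0 0 0;1 0 0 0 0 0 0"

```text
clock: 9.7
position: [0.4398, 0.2099, 0.1325]
ee_rot: [-0.359, 3.121, 0.002]
force: [-5.9, -2.8, 25.6]
width: 0.001
gripper_force: 12.8
```

The key reached its stop at a tip height of 66.5 mm with 25 N. I'll lift and travel to the green button.

Request:
send_rows:
  motion: "1 0 0 0.02 0 0 0;1 0 0 0.05 0 0 0;1 0.005 -0.02 0.06 0 0 0;1 0.012 -0.04 0.03 0 0 -2;1 0.015 -0.045 0 0 0 -2"

```text
clock: 10.32
position: [0.4729, 0.105, 0.2928]
ee_rot: [-0.251, 3.127, 0.004]
force: [0.4, -0.1, -1.7]
width: 0.005
gripper_force: 0.0
```

Request:
send_rows:
  motion: "1 0.015 -0.045 0 0 0 -2;1 0.015 -0.045 0 0 0 -2;1 0.015 -0.045 0 0 0 -2;1 0.015 -0.045 0 0 0 -2;1 0.015 -0.045 0 0 0 -2"

```text
clock: 10.95
position: [0.547, -0.121, 0.2901]
ee_rot: [-0.025, -3.141, -0.0]
force: [0.1, -0.3, -0.3]
width: 0.001
gripper_force: 0.0
```

Request:
send_rows:
  motion: "1 0.012 -0.03 0 0 0 -2;1 0.006 -0.012 0 0 0 -2;1 0 0 0 0 0 -2;1 0 0 0 0 0 -2;1 0 0 0 0 0 0"

```text
clock: 11.58
position: [0.5646, -0.1602, 0.2903]
ee_rot: [-0.24, -3.132, -0.001]
force: [-0.2, -0.6, -0.8]
width: 0.004
gripper_force: 0.0
```

```bash
python3 - <<'E'
from h import *
print(arm.observe()['position'],arm.observe()['ee_rot'])
im,d=grab('scene'); a=im[150:290,130:330]; 
t,_=grab('top')
b=cv2.resize(t[205:240,150:200],(400,280),interpolation=cv2.INTER_NEAREST)
c=np.zeros((600,790,3),np.uint8); c[:316,:452]=cv2.resize(a,(452,316)); c[318:598,:400]=b
c[:316,460:790]=cv2.resize(im[170:220,140:190],(330,316)); c[318:598,402:790]=cv2.resize(t[150:205,245:320],(388,280))
cv2.imwrite('pics/s3.png',c)
E
```

```text
[ 0.56459329 -0.16019673  0.29032607] [-2.40250510e-01 -3.13221349e+00 -1.23600757e-03]
```

View pics/s3.png

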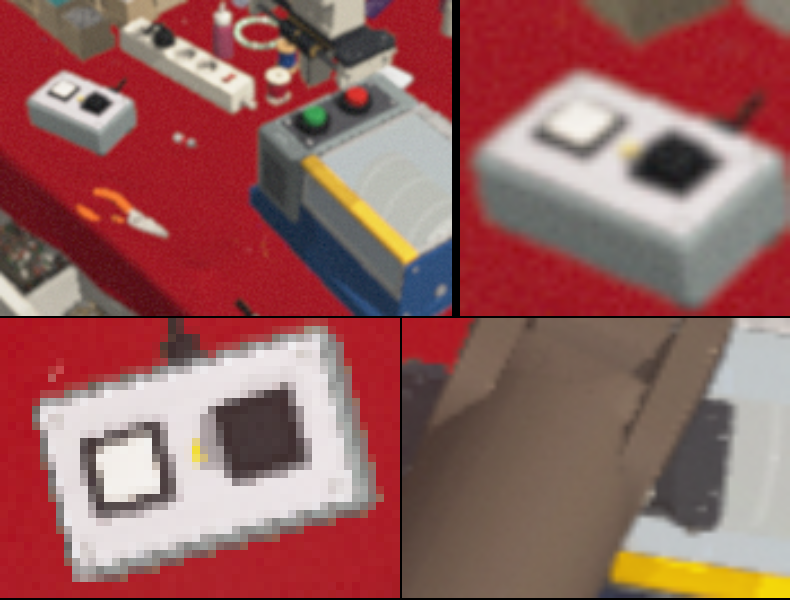

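The white key is now low and the black key has risen (right and bottom-left panels), and the box hasn't moved. The tip is above green at (315,117), so I'll descend.

Request:
send_rows:
  motion: "1 0.001 -0.002 -0.015 0 0 0;1 0 0 -0.015 0 0 0;1 0 0 -0.012 0 0 0;1 0 0 -0.004 0 0 0;1 0 0 -0.002 0 0 0"

```text
clock: 12.3
position: [0.5655, -0.1638, 0.2421]
ee_rot: [-0.243, -3.132, -0.0]
force: [-1.2, 0.4, 1.8]
width: 0.004
gripper_force: 0.9
```

Request:
send_rows:
  motion: "1 0 0 -0.002 0 0 0;1 0 0 -0.002 0 0 0;1 0 0 -0.001 0 0 0;1 0 0 0 0 0 0"

```text
clock: 12.8
position: [0.5657, -0.1639, 0.2376]
ee_rot: [0.243, 3.132, -0.0]
force: [-1.5, -0.0, 4.3]
width: 0.006
gripper_force: 2.2
```

Request:
send_rows:
  motion: "1 0 0 -0.001 0 0 0;1 0 0 -0.001 0 0 0;1 0 0 0 0 0 0"

```text
clock: 13.18
position: [0.5657, -0.1639, 0.2366]
ee_rot: [0.243, 3.131, 0.001]
force: [-7.0, 2.5, 16.9]
width: 0.004
gripper_force: 8.5
```

Request:
send_rows:
  motion: "1 0 0 -0.001 0 0 0;1 0 0 0 0 0 0;1 0 0 0.01 0 0 0;1 0 0 0.03 0 0 0;1 0 0 0.05 0 0 0"

```text
clock: 13.8
position: [0.5652, -0.1631, 0.3238]
ee_rot: [-0.242, -3.129, -0.0]
force: [1.1, -0.3, 0.6]
width: 0.008
gripper_force: 0.0
```

Request:
send_rows:
  motion: "1 -0.03 0.05 0.03 0 0 0;1 -0.03 0.05 0 0 0 0;1 -0.03 0.05 0 0 0 0;1 0 0.05 0 0 0 0;1 0 0.05 0 0 0 0"

```text
clock: 14.42
position: [0.4768, 0.0858, 0.3533]
ee_rot: [0.242, 3.131, 0.002]
force: [0.6, -0.1, -0.4]
width: 0.005
gripper_force: 0.0
```

Request:
send_rows:
  motion: "1 0 0 0 0 0 0;1 0 0 0 0 0 0"

```text
clock: 14.68
position: [0.4772, 0.0836, 0.3528]
ee_rot: [0.242, 3.132, -0.001]
force: [-0.1, -1.1, 0.5]
width: 0.006
gripper_force: 0.0
```

```bash
python3 - <<'E'
from h import *
im,d=grab('scene');t,td=grab('top')
c=np.zeros((600,790,3),np.uint8); c[:,:450]=cv2.resize(im[140:300,140:260+0],(450,600)); c[:300,455:790]=cv2.resize(t[140:220,245:335],(335,300));c[302:,455:790]=cv2.resize(im[170:290,240:375],(335,298))
cv2.imwrite('pics/s4.png',c)
h=cv2.cvtColor(im,cv2.COLOR_BGR2HSV);m=cv2.inRange(h,np.array((20,140,120)),np.array((32,255,255)));m[:,:230]=0;m[:160]=0;m[300:]=0;m[:,360:]=0
v,u=np.nonzero(m);P=bydepth('scene',np.c_[u,v],d[m>0]);print(len(P),np.median(P,0))
E
```

```text
464 [ 0.49025905 -0.30458709  0.16459832]
```

View pics/s4.png

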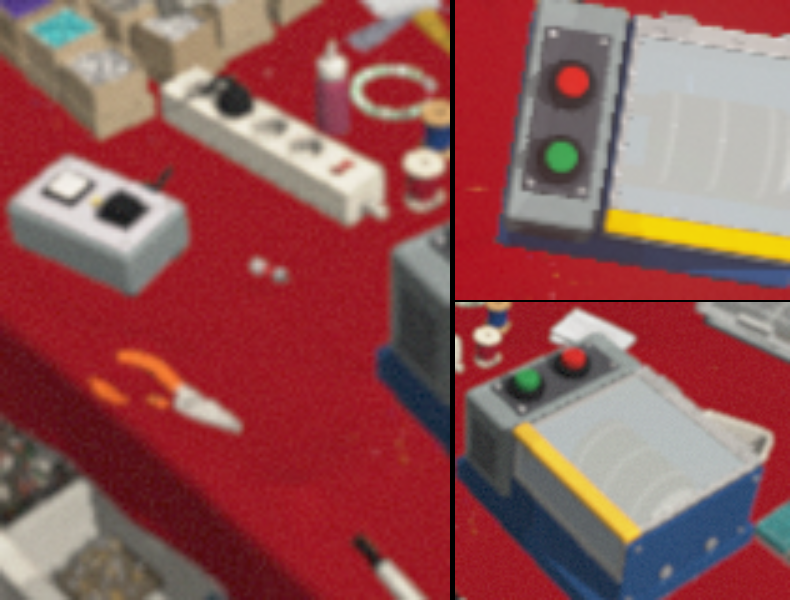

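The pictures show the guard shut, the white key down at (67,185), green back up at (527,380), and nothing disturbed. I'll hand it in.

```bash
python3 -c "
from cell import arm
print(arm.sign_off())"
```

```text
the job is handed in; nothing more can be done
None
```

The guard is fully shut, the white supply key is down and holding, and the green start button was pressed to its stop and has sprung back up, in that order; the job was handed in at about 15 s, and the red stop button, supply box and loose items look undisturbed in the final pictures.

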